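Lock the adjuster stud of a valve body

ROBOT

A 6-joint arm with a two-finger parallel gripper is mounted at the origin on the work surface. World frame = base frame: x ahead of the robot, y to its left, z up, the work surface at z = 0. Lengths are in mm, angles in rad, forces in N, time in s.
With the tool pointing down it reaches from about 225 to 875 mm from the base axis. Payload 3.4 kg.
Tool frame: the origin (TCP) lies where the fingers leave the gripper's body, on its centre line; the fingertips stand 73 mm ahead of it and the grasp point (between the pads) lies 54 mm ahead of it; z points along the fingers, y is the line along which they close (so a half turn about z gives the same grasp; the last joint's range is limited). The gripper opens to 85 mm and grips with 20 to 120 N. Pads are 22 mm wide; open, the fingers measure 114 mm over their backs; the gripper's body (76 mm by 85 mm) begins 54 mm behind the grasp point. The pads swing forward as they close: fully open they stand 13 mm farther back than shut.
Start: joints at [-1.429, 0.276, 1.505, -0, 1.361, -0.121], TCP at [149.373, -555.286, 303.928] pointing down, gripper open.
Joint ranges: [-2.89, 2.89], [-0.75, 2.08], [0.22, 2.7], [-1.18, 4.32], [0.11, 2.71], [-2.7, 2.7]. Speed limits (rad/s): [2.57, 2.57, 3.14, 3.14, 3.14, 3.14].

INTERFACE

Orientations are given as a unit quaternion [w, x, y, z].
In Python, from plant import manip gives the robot as it stands.
- The arm moves only by the tool jog_arm, never from a script. Its arguments are lists of equal length, an entry for each row: "translation": the shift along the tool's x, y, z as a fraction of full scale, a list of three; "delta_rot": the turn, a rotation vector about the tool's x, y, z as a fraction of full scale, a list of three; "jaw": the finger opening in mm, from 0 to 85.4. A call has 1 to 5 rows; each row shifts and turns the commanded pose from where the row before left it, along the tool's axes as they then stand; what a row does not reach is not made up. Full scale, the value 1, is 0.04 m for a shift and 180 degrees for a turn. A row lasts 1/12 s, in which the tool goes at most 41.7 mm and 7.16 degrees, less where a joint would pass 70% of its speed; a pose out of reach is approached as far as the arm can. A call with a number of a shift or a turn outside -1 to 1 is refused whole. A call with a gripper value outside its range is refused whole. The fingers move at their own pace and stop on an object; "squeeze" is the grip in N (left out, the last holds). Time passes only in rows, so rows that do not move let the fingers close. It gives the time, the measured TCP pose, the force, the opening and the grip force at its end, in the units of the state.
- manip.get_obs(): the state, without advancing time (a new reading comes with each control period).
- manip.grab_frame(name): name is "scene" or "top"; returns the picture (400x640x3 uint8, red, green, blue); there is no depth.
- manip.get_calibration(name): a dict with "fx", "fy", "cx", "cy" (pixels), "k1" (the pictures are not rectified: a ray, as slopes to the right and down, at radius r is drawn at 1 + k1 r^2 times it, then the intrinsics apply), "world_to_cam" (4x4, takes a point from world to camera coordinates). Camera axes: x right, y down, z forward; pixel columns grow to the right and rows downward; lengths in mm; the calibration is good to about 2 mm. A picture is of the moment at which its call begins. get_calibration takes no time and is no camera call.
- manip.sign_off(): hands the job in; it is judged then, once.
The state is a dict: "t": time; "joints": joint angles; "dq": joint speeds; "joint_torque": joint torques, N m; "tcp_pos": TCP position; "orientation": TCP orientation; "wrist_force": force on the tool from outside, world axes, zero at the start; "moment": the same for the moment, N m; "width": opening from 0.0 (shut) to 1.0 (fully open); "finger_force": force on a finger pad.
Only numpy, scipy, OpenCV 4.12 (cv2) and the standard library are available. Lean on these libraries where they do the work, as an engineer would, in place of code of your own. Each camera call takes 0.05 s, during which the arm holds its last target. There are 200 camera calls.

TASK

Pull the black plastic thread cap off the leaning stud of the valve body and leave it lying or standing in the steel parts tray. Then run the yellow lock nut clockwise down the stud onto the first nut and tighten it hard home, until it will turn no further; only after that throw the clamp lever with the red ball fully over, away from the robot, to release the fixture. Do not knock over or push aside the spray can, the grease jar or the solenoids, and let go of everything at the end.

Things in the scene. Friction and masses are not known exactly. Their poses are not given: they have to be found in the camera images.
- fixture: Dark steel bench plate with a grey aluminium valve body bolted on it; fixed. Origin: on the bench, below the foot of the leaning stud; z up, x away from the robot (yaw at most 0.3 rad). Plate 190 x 250 x 12 mm, x from -60 to 130 mm, y from -160 to 90 mm. Valve body x from -25 to 105 mm, y from -55 to 55 mm, top 60 mm above the bench, and a cover on it 10 mm higher from x = 5 mm.
- stud_tip (a point): Centre of the top end of the fixed steel stud, 16 mm in diameter, leaning 30 degrees from vertical towards the fixture's -x (the robot). z points out along the stud, y is the fixture's y. Back along the stud from here: centre of the lock nut 46 mm when down, up to 8 mm less when up; top of the first nut 54 mm; boss (36 mm in diameter) from 64 mm. At the start it is inside the cap.
- first_nut_top (a point): Centre of the top face of the first nut, on the stud's axis (same axes as stud_tip). The first nut is steel, hexagonal, 24 mm across flats, 10 mm thick, and does not turn.
- lock_nut (a point): Centre of the yellow hexagonal lock nut: 32 mm across flats, 37 mm across corners, 16 mm thick, on the stud. z out along the stud; its x axis is normal to a pair of flats (flats every 60 degrees). It turns with the nut. Multi-start quick thread: clockwise, seen from the stud's end, moves it 2.5 mm a radian down to the first nut. It stays where it is left.
- nut_turn (a joint): Running angle of the lock nut in rad, growing clockwise seen from the stud's end (downwards); 0 at the top, 3.2 when it touches the first nut; starts between 0.2 and 1.2. Turns easily (0.02 N m).
- nut_tight (a joint): Tightening angle of the lock nut in rad after it has touched the first nut: 0 not tightened, 0.45 as tight as it goes (stop). Same sense; takes about 0.13 N m. The whole turn of the nut is nut_turn + nut_tight.
- cap: Black round plastic thread cap, 30 mm in diameter, 30 mm long, 30 g, open below, loosely over the end of the stud (it covers the last 26 mm; 3 mm play all round). Origin: centre of its closed top; z out through the top, along the stud while it is on it.
- tray: Open steel parts tray, 220 (its x) x 160 (its y) x 28 mm high, wall and floor 4 mm; fixed on the bench, left or right of the fixture. Origin: centre of its underside. A socket stands in it near x = 65, y = 30 mm.
- socket: Steel socket, 28 mm in diameter, 36 mm high, standing in the tray. Origin: centre of its underside.
- clamp_lever_tip (a point): Centre of the red ball (26 mm in diameter) of the clamp lever, on a steel rod 10 mm in diameter. The lever swings about an axis along the fixture's y, 70 mm from this point, at fixture x = 0, y = -120, z = 34 mm; it leans 0.5 rad towards the robot at the start.
- clamp_lever (a joint): Lever angle: 0 leaning to the robot (clamped), 1.0 fully over, away from the robot (released). Stays where it is left; about 1 N at the ball.
- board: White board, 220 x 160 x 10 mm, fixed, on the other side of the fixture, carrying the three solenoids. Origin: centre of its underside.
- solenoid0: Loose solenoid valve, upright on the board: flange 50 x 30 mm, body 32 mm in diameter, 58 mm high, 160 g. Origin: centre of its underside. Bystander.
- solenoid1: Like solenoid0. Bystander.
- solenoid2: Like solenoid0, darker. Bystander.
- spray_can: Blue spray can, 64 mm in diameter, 200 mm high, loose, upright. Origin: centre of its underside. Bystander.
- grease_jar: White jar with red lid, 68 mm in diameter, 70 mm high, loose, upright. Origin: centre of its underside. Bystander.
Not all that is in view belongs to the job. There is more than one size of the cap; the job needs the smallest.

How it is judged:
By the outcome, as a careful person would: the job done as asked, in the order asked, and still so for the second after the job is handed in, with the robot touching nothing.
It also fails if it takes over 72 s, if anything falls off the work surface, if the arm or the gripper's body presses on something with over 40 N, if the wrist force passes 120 N, or if a joint passes its speed limit or range.

## Working session

There is one attempt and no reset: what is moved stays moved. The work goes in short steps, Python scripts to look and compute and a tool call to move; the robot and the scene stay as the last step left them, time stands still between calls to the robot, and variables do not carry over. Pictures are saved under pics/ and viewed, at most 10 in all, crops included, and the job is handed in when it is done.

Besides the shell and the picture viewer there is one more tool, called after "Request:" as name(argument=value, ...) on one line, values as JSON. jog_arm: Moves the arm, as the interface text tells. Shift numbers are shares of 0.04 m and turn numbers shares of 180 degrees, none past 1 either way. Its arguments: {"type":"object","properties":{"translation":{"type":"array"},"delta_rot":{"type":"array"},"jaw":{"type":"array"},"squeeze":{"type":"number"}},"required":["translation","delta_rot","jaw"]}

```bash
mkdir -p pics; ls; python3 - <<'E'
from plant import manip
import cv2,numpy as np
for n in("scene","top"):
    im=manip.grab_frame(n); cv2.imwrite(f"pics/{n}0.png",im[:,:,::-1])
    c=manip.get_calibration(n); print(n,{k:(np.round(v,4).tolist()) for k,v in c.items()})
o=manip.get_obs();print(o)
E
```

```text
pics
scene {'fx': 403.6638, 'fy': 403.6638, 'cx': 317.6854, 'cy': 203.849, 'k1': -0.0571, 'world_to_cam': [[0.5038, 0.8637, 0.0161, -265.1309], [0.5332, -0.2962, -0.7925, -201.5794], [-0.6797, 0.4078, -0.6097, 1671.2743], [0.0, 0.0, 0.0, 1.0]]}
top {'fx': 367.8739, 'fy': 367.8739, 'cx': 320.7874, 'cy': 200.8054, 'k1': -0.0443, 'world_to_cam': [[-0.0172, -0.9995, -0.026, 30.2952], [-0.9822, 0.0218, -0.1867, 578.3052], [0.1871, 0.0223, -0.9821, 855.0566], [0.0, 0.0, 0.0, 1.0]]}
{'t': 0.1, 'joints': array([-1.42902483e+00,  2.76525249e-01,  1.50601701e+00, -6.42532523e-06,
        1.36072103e+00, -1.20989594e-01]), 'dq': array([-0.00105809, -0.00149931, -0.00254531,  0.00074897,  0.00105227,
       -0.00064893]), 'joint_torque': array([ 1.44962625e-03, -4.17700589e+01, -2.46404493e+01, -1.17619657e-04,
        5.80796041e-03,  1.01932508e-05]), 'tcp_pos': array([ 149.30205409, -554.90169394,  303.12565808]), 'orientation': array([-8.35240086e-04,  9.91381549e-01,  1.31003536e-01, -1.18208929e-05]), 'wrist_force': array([0.48004132, 0.67410453, 0.01888822]), 'moment': array([ 0.00748738, -0.00826723, -0.00215945]), 'finger_force': 0.0, 'width': 1.0011377226348526}
```

View pics/scene0.png

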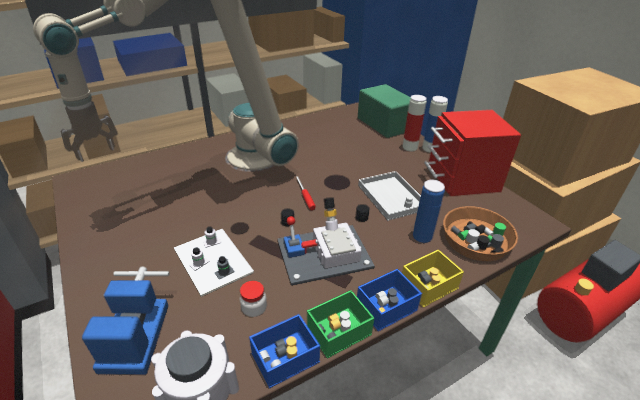

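View pics/top0.png

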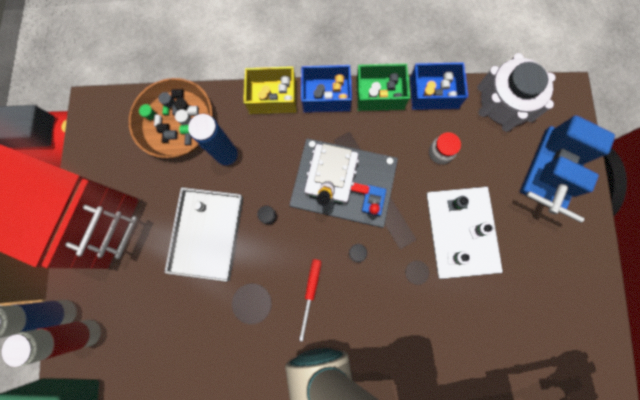

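The scene picture shows the cap on the stud at about (329,203), with loose black caps at (287,217) and (362,212). In the top picture the cap is at about (326,190), with loose ones at (267,214) and (358,253). The tray is left of the fixture and the red ball is at (374,209). Next I'll take close crops.

```bash
cat > h.py <<'E'
import numpy as np,cv2
from plant import manip
from scipy.spatial.transform import Rotation as R
from scipy.optimize import least_squares
C={n:manip.get_calibration(n) for n in("scene","top")}
def K(n):
    c=C[n];return np.array([[c["fx"],0,c["cx"]],[0,c["fy"],c["cy"]],[0,0,1.]]),np.array([c["k1"],0,0,0.])
def proj(n,P):
    W=np.array(C[n]["world_to_cam"]);k,d=K(n)
    return cv2.projectPoints(np.atleast_2d(P).astype(float),cv2.Rodrigues(W[:3,:3])[0],W[:3,3],k,d)[0][:,0]
def ray(n,uv):
    W=np.array(C[n]["world_to_cam"]);k,d=K(n)
    s=cv2.undistortPoints(np.array([[uv]],float),k,d)[0,0]
    return -W[:3,:3].T@W[:3,3], W[:3,:3].T@np.array([s[0],s[1],1])
def atz(n,uv,z):
    o,v=ray(n,uv);return o+v*(z-o[2])/v[2]
def tri(a,b):
    f=lambda P:np.r_[proj("scene",P)[0]-a,proj("top",P)[0]-b]
    r=least_squares(f,[500,0,50.]);return r.x,r.fun
def crop(n,x,y,w,h,s,name,new=True):
    im=manip.grab_frame(n) if new else cv2.imread(f"pics/{n}0.png")[:,:,::-1]
    cv2.imwrite("pics/"+name,cv2.resize(im[y:y+h,x:x+w],None,fx=s,fy=s,interpolation=cv2.INTER_CUBIC)[:,:,::-1])
E
python3 - <<'E'
from h import *
a=cv2.imread("pics/scene0.png")[180:290,270:380];b=cv2.imread("pics/top0.png")[125:235,285:405]
f=lambda m,s:cv2.resize(m,None,fx=s,fy=s,interpolation=cv2.INTER_CUBIC)
cv2.imwrite("pics/c1.png",f(a,5.4));cv2.imwrite("pics/c2.png",f(b,5.4))
E
```

```text
(no output)
```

View pics/c1.png

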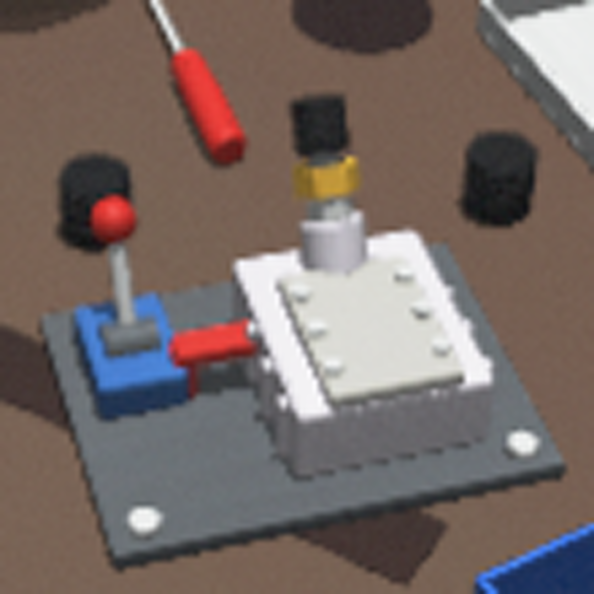

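View pics/c2.png

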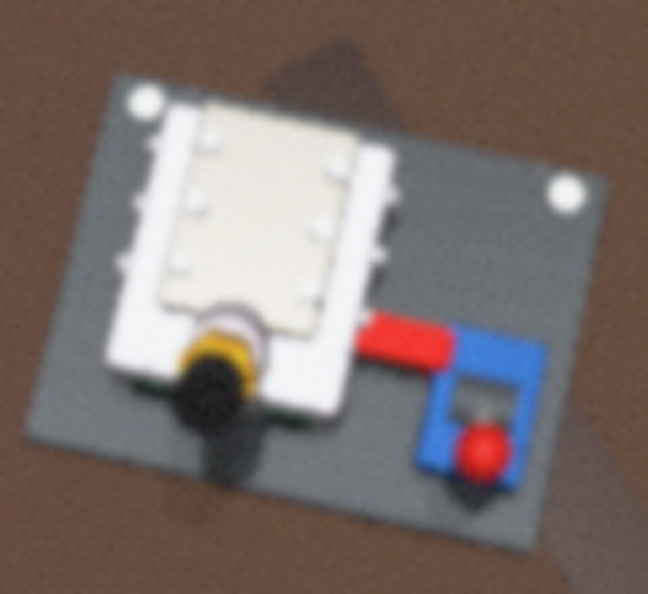

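The crops confirm the choice. The cap on the stud is at scene (329,203) and top (323.5,198), smaller than the loose ones at scene (287,217) and (362,212), and it sits over the yellow nut. I'll fit the fixture pose from the corners.

```bash
python3 - <<'E'
from h import *
s5=np.sin(.5);c5=np.cos(.5)
T=[((130,90,12),(118,75)),((130,-160,12),(608,175)),((-60,-160,12),(533,550)),((-60,90,12),(25,437)),((-25,55,60),(105,370)),((-25,-55,60),(338,418)),((105,-55,60),(395,148)),((105,55,60),(170,100)),((-70*s5,-120,34+70*c5),(484,452))]
S=[((130,-160,12),(118,555)),((130,90,12),(563,468)),((-60,-160,12),(43,322)),((105,-55,60),(300,418)),((105,55,60),(490,382)),((-25,-55,60),(237,265)),((-25,55,60),(413,232)),((-70*s5,-120,34+70*c5),(113,218))]
cv=lambda L,o:(np.array([a for a,_ in L],float),np.array([b for _,b in L])/5.4+o)
TP,Tu=cv(T,(285,125));SP,Su=cv(S,(270,180))
w=lambda p,P:P@R.from_euler('z',p[2]).as_matrix().T+[p[0],p[1],0]
f=lambda p:np.r_[(proj("top",w(p,TP))-Tu),(proj("scene",w(p,SP))-Su)].ravel()
r=least_squares(f,[480,0,0]);p=r.x;print("fix",p);print(np.round(r.fun.reshape(-1,2),1).tolist())
ax=np.array([-.5,0,np.sqrt(.75)])
ct=np.array((208,393))/5.4+(285,125);cs=np.array((320,126))/5.4+(270,180)
X,res=tri(cs,ct);print("cap centre tri",X,res)
nt,ns=np.array((327,178))/5.4+(270,180),None
loc=R.from_euler('z',-p[2]).as_matrix()@(X-[p[0],p[1],0]);print("loc",loc, loc-ax*((loc[2]-60)/ax[2]))
# L from foot
g=lambda q:np.r_[proj("top",w(p,(np.array([q[0],q[2],q[1]])+0*ax)[None]))[0]-ct,proj("scene",w(p,np.array([q[0],q[2],q[1]])[None]))[0]-cs]
# two-param: foot z0 at x=y=0, distance to cap centre
for z0 in (40,50,60,70):
    h=lambda q:np.r_[proj("top",w(p,(np.array([0,0,z0])+q[0]*ax)[None]))[0]-ct,proj("scene",w(p,(np.array([0,0,z0])+q[0]*ax)[None]))[0]-cs]
    q=least_squares(h,[80]);print(z0,q.x+11,np.round(q.fun,2))
# tray
E
```

```text
fix [ 6.12219216e+02 -1.72472992e-01 -2.43355820e-01]
[[-0.6, -1.1], [0.6, -0.2], [0.6, 0.1], [-0.3, -0.2], [-0.2, -1.6], [0.2, -0.9], [0.5, -0.4], [-0.3, -0.5], [0.2, -0.6], [-0.8, -0.2], [0.6, -1.7], [-1.1, -1.9], [-0.4, -0.6], [1.2, -1.2], [-1.4, -1.7], [0.2, -1.7], [-0.2, -0.1]]
cap centre tri [571.74996349  11.01112268 128.11291611] [-0.05954306  0.00555153 -0.0402306  -0.02106257]
loc [-41.97162848   1.10256073 128.11291611] [-2.64661803  1.10256073 60.        ]
40 [103.88010404] [ 0.06  2.6  -0.94  1.21]
50 [98.17780821] [ 0.29  0.99 -0.6   0.44]
60 [92.43490626] [ 0.54 -0.65 -0.26 -0.33]
70 [86.64958469] [ 0.78 -2.31  0.09 -1.09]
```

```bash
cat >> h.py <<'E'
YAW=-.2434; Z=R.from_euler('z',YAW).as_matrix()
AX=Z@np.array([-.5,0,.75**.5]); TIP=np.array([571.7,11.0,128.1])+11*AX
FIX=np.array([612.2,-.2,0]); L=lambda x,y,z:FIX+Z@np.array([x,y,z],float)
def frame(z,y):
    z=z/np.linalg.norm(z);y=y-z*(y@z);y/=np.linalg.norm(y);return np.c_[np.cross(y,z),y,z]
def now():
    o=manip.get_obs();q=o["orientation"];return o["tcp_pos"],R.from_quat(np.r_[q[1:],q[0]]).as_matrix(),o
def plan(p1,R1,N,p0=None,R0=None):
    """N equal rows (constant tool-frame shift+turn) from the present pose"""
    p,Rm,o=now(); p0=p if p0 is None else p0; R0=Rm if R0 is None else R0
    rv=R.from_matrix(R0.T@R1).as_rotvec()
    Rs=R.from_rotvec(rv/N).as_matrix();A=np.zeros((3,3));M=np.eye(3)
    for k in range(N):A+=M;M=M@Rs
    t=np.linalg.solve(A,R0.T@(p1-p0))
    print(N,"rows t",np.round(t/40,3).tolist(),"r",np.round(rv/N/np.pi,4).tolist())
    q=p0.copy();M=R0.copy();tr=[]
    for k in range(N):q=q+M@t;M=M@Rs;tr.append(q)
    print(" via",np.round(tr[N//4]),np.round(tr[N//2]),np.round(tr[3*N//4]),"end",np.round(p1,1))
    return p1,R1
def st():
    p,Rm,o=now();f=o["wrist_force"];print("t %.2f"%o["t"],"p",np.round(p,1),"q",np.round(o["joints"],2),"Ftool",np.round(Rm.T@f,1),"Mtool",np.round(Rm.T@o["moment"],2),"w %.1f"%(o["width"]*85.4),"ff %.1f"%o["finger_force"])
E
python3 - <<'E'
from h import *
print("TIP",TIP,"AX",AX)
for uv in[(181,189),(241,193),(228,280),(166,275)]:print("tray",atz("top",uv,28).round())
print("socket top",atz("top",(200,206),40).round())
print("can top",atz("top",(201,127),200).round(),atz("scene",(432,187),200).round(),"jar",atz("top",(447,145),70).round())
print("can base",atz("scene",(426,239),0).round())
Rc=frame(-AX,Z@np.array([.866,0,.5]))
a=plan(TIP+150*AX,Rc,20); plan(TIP+52*AX,Rc,5,*a)
E
```

```text
TIP [566.36211705  12.32552087 137.62627944] AX [-0.48526209  0.1205019   0.8660254 ]
tray [623. 383.  28.]
tray [609. 225.  28.]
tray [389. 253.  28.]
tray [403. 410.  28.]
socket top [575. 327.  40.]
can top [721. 275. 200.] [729. 260. 200.] jar [ 711. -299.   70.]
can base [741. 274.   0.]
20 rows t [0.851, -0.254, 0.025] r [-0.0075, 0.0044, -0.0165]
 via [ 314. -421.  300.] [ 415. -275.  296.] [ 476. -109.  285.] end [493.6  30.4 267.5]
5 rows t [0.0, -0.0, 0.49] r [0.0, 0.0, 0.0]
 via [513.  26. 234.] [522.  23. 217.] [532.  21. 200.] end [541.1  18.6 182.7]
```

Request:
jog_arm(translation=[[0.851, -0.254, 0.025], [0.851, -0.254, 0.025], [0.851, -0.254, 0.025], [0.851, -0.254, 0.025], [0.851, -0.254, 0.025]], delta_rot=[[-0.0075, 0.0044, -0.0165], [-0.0075, 0.0044, -0.0165], [-0.0075, 0.0044, -0.0165], [-0.0075, 0.0044, -0.0165], [-0.0075, 0.0044, -0.0165]], jaw=[85, 85, 85, 85, 85])

```text
t: 0.52
tcp_pos: [290.9, -446.2, 300.0]
orientation: [0.054, 0.964, 0.259, 0.042]
wrist_force: [0.8, -0.1, 0.3]
width: 0.993
finger_force: 0.0
```

Request:
jog_arm(translation=[[0.851, -0.254, 0.025], [0.851, -0.254, 0.025], [0.851, -0.254, 0.025], [0.851, -0.254, 0.025], [0.851, -0.254, 0.025]], delta_rot=[[-0.0075, 0.0044, -0.0165], [-0.0075, 0.0044, -0.0165], [-0.0075, 0.0044, -0.0165], [-0.0075, 0.0044, -0.0165], [-0.0075, 0.0044, -0.0165]], jaw=[85, 85, 85, 85, 85])

```text
t: 0.93
tcp_pos: [399.0, -305.6, 297.0]
orientation: [0.107, 0.915, 0.38, 0.083]
wrist_force: [1.9, 0.2, -0.4]
width: 0.996
finger_force: 0.0
```

Request:
jog_arm(translation=[[0.851, -0.254, 0.025], [0.851, -0.254, 0.025], [0.851, -0.254, 0.025], [0.851, -0.254, 0.025], [0.851, -0.254, 0.025]], delta_rot=[[-0.0075, 0.0044, -0.0165], [-0.0075, 0.0044, -0.0165], [-0.0075, 0.0044, -0.0165], [-0.0075, 0.0044, -0.0165], [-0.0075, 0.0044, -0.0165]], jaw=[85, 85, 85, 85, 85])

```text
t: 1.35
tcp_pos: [468.0, -142.7, 288.0]
orientation: [0.157, 0.847, 0.493, 0.122]
wrist_force: [1.0, -0.3, -0.2]
width: 0.999
finger_force: 0.0
```

Request:
jog_arm(translation=[[0.851, -0.254, 0.025], [0.851, -0.254, 0.025], [0.851, -0.254, 0.025], [0.851, -0.254, 0.025], [0.851, -0.254, 0.025]], delta_rot=[[-0.0075, 0.0044, -0.0165], [-0.0075, 0.0044, -0.0165], [-0.0075, 0.0044, -0.0165], [-0.0075, 0.0044, -0.0165], [-0.0075, 0.0044, -0.0165]], jaw=[85, 85, 85, 85, 85])

```text
t: 1.77
tcp_pos: [494.6, 31.4, 267.4]
orientation: [0.204, 0.761, 0.595, 0.159]
wrist_force: [0.6, -0.4, 0.8]
width: 0.996
finger_force: 0.0
```

Request:
jog_arm(translation=[[0, 0, 0], [0, 0, 0]], delta_rot=[[0, 0, 0], [0, 0, 0]], jaw=[85, 85])

```text
t: 1.93
tcp_pos: [493.7, 31.7, 266.6]
orientation: [0.202, 0.761, 0.596, 0.158]
wrist_force: [-0.7, -0.5, 0.5]
width: 0.993
finger_force: 0.0
```

```bash
python3 - <<'E'
from h import *
st()
Rc=frame(-AX,Z@np.array([.866,0,.5]))
plan(TIP+52*AX,Rc,5)
E
```

```text
t 1.93 p [493.7  31.7 266.6] q [-0.01  0.01  2.04 -0.21  0.6   0.38] Ftool [-0.6 -0.2 -0.7] Mtool [ 0.2  -0.02  0.03] w 84.8 ff 0.0
5 rows t [-0.006, 0.004, 0.486] r [-0.0003, 0.0, 0.0001]
 via [513.  26. 233.] [522.  24. 216.] [532.  21. 199.] end [541.1  18.6 182.7]
```

Request:
jog_arm(translation=[[-0.006, 0.004, 0.486], [-0.006, 0.004, 0.486], [-0.006, 0.004, 0.486], [-0.006, 0.004, 0.486], [-0.006, 0.004, 0.486]], delta_rot=[[0, 0, 0], [0, 0, 0], [0, 0, 0], [0, 0, 0], [0, 0, 0]], jaw=[85, 85, 85, 85, 85])

```text
t: 2.35
tcp_pos: [542.7, 14.4, 183.2]
orientation: [0.204, 0.763, 0.593, 0.158]
wrist_force: [0.4, -1.1, 0.4]
width: 0.995
finger_force: 0.0
```

Request:
jog_arm(translation=[[0, 0, 0], [0, 0, 0], [0, 0, 0], [0, 0, 0], [0, 0, 0]], delta_rot=[[0, 0, 0], [0, 0, 0], [0, 0, 0], [0, 0, 0], [0, 0, 0]], jaw=[60, 45, 40, 40, 40], squeeze=25)

```text
t: 2.77
tcp_pos: [542.1, 16.2, 185.0]
orientation: [0.204, 0.762, 0.594, 0.159]
wrist_force: [0.1, 0.3, 0.3]
width: 0.47
finger_force: 0.0
```

```bash
python3 - <<'E'
from h import *
st()
crop("scene",280,150,110,100,5.4,"a1.png")
E
```

```text
t 2.77 p [542.1  16.2 185. ] q [-0.04  0.18  2.09 -0.28  0.37  0.44] Ftool [ 0.3  0.2 -0.3] Mtool [ 0.26 -0.05 -0.01] w 40.1 ff 0.0
```

View pics/a1.png

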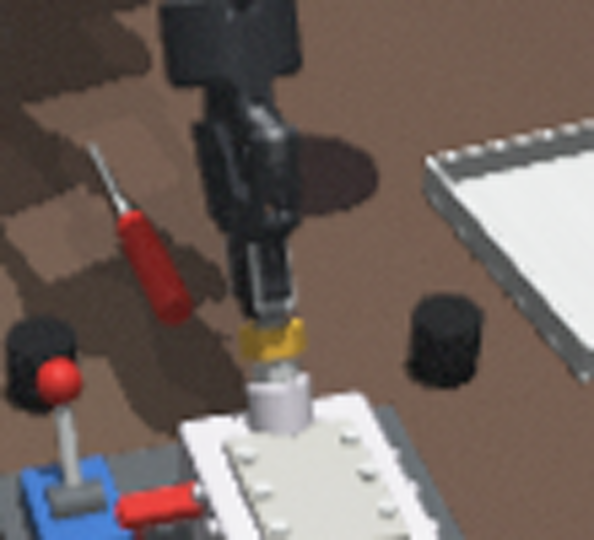

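The fingers straddle the cap, with the tips at crop (270,305), just above the yellow nut at (272,340). I'll close and pull along the stud.

Request:
jog_arm(translation=[[0, 0, 0], [0, 0, 0], [0, 0, 0], [0, 0, 0]], delta_rot=[[0, 0, 0], [0, 0, 0], [0, 0, 0], [0, 0, 0]], jaw=[24, 20, 20, 20], squeeze=25)

```text
t: 3.15
tcp_pos: [542.0, 16.5, 184.7]
orientation: [0.204, 0.762, 0.594, 0.159]
wrist_force: [-3.4, -0.7, 6.4]
width: 0.337
finger_force: 24.4
```

Request:
jog_arm(translation=[[0, 0, -0.2], [0, 0, -0.4], [0, 0, -0.4], [0, 0, -0.5], [0, 0, -0.5]], delta_rot=[[0, 0, 0], [0, 0, 0], [0, 0, 0], [0, 0, 0], [0, 0, 0]], jaw=[20, 20, 20, 20, 20])

```text
t: 3.57
tcp_pos: [502.4, 26.5, 253.5]
orientation: [0.203, 0.762, 0.594, 0.158]
wrist_force: [0.2, -0.5, 0.3]
width: 0.334
finger_force: 24.8
```

```bash
python3 - <<'E'
from h import *
st()
# place: tray local coords; tray yaw from corners
tc=np.array([506,318]);ty=-.09
P=tc+R.from_euler('z',ty).as_matrix()[:2,:2]@np.array([-30,-10]);print("place",P)
# tool vertical, y azimuth radial
Rv=frame(np.array([0,0,-1.]),np.array([P[0],P[1],0]))
a=plan(np.r_[P,150],Rv,14); plan(np.r_[P,54+22+6],Rv,4,*a)
E
```

```text
t 3.57 p [502.4  26.5 253.5] q [-0.02  0.04  2.05 -0.21  0.56  0.38] Ftool [-0.4  0.4 -0.1] Mtool [ 0.24  0.04 -0.01] w 28.6 ff 24.8
place [475.22263252 310.73682915]
14 rows t [0.537, -0.025, 0.167] r [0.0111, 0.0049, -0.0183]
 via [524. 109. 226.] [522. 193. 195.] [505. 254. 172.] end [475.2 310.7 150. ]
4 rows t [0.0, 0.0, 0.425] r [0.0, 0.0, 0.0]
 via [475. 311. 116.] [475. 311.  99.] [475. 311.  82.] end [475.2 310.7  82. ]
```

Request:
jog_arm(translation=[[0.537, -0.025, 0.167], [0.537, -0.025, 0.167], [0.537, -0.025, 0.167], [0.537, -0.025, 0.167], [0.537, -0.025, 0.167]], delta_rot=[[0.0111, 0.0049, -0.0183], [0.0111, 0.0049, -0.0183], [0.0111, 0.0049, -0.0183], [0.0111, 0.0049, -0.0183], [0.0111, 0.0049, -0.0183]], jaw=[20, 20, 20, 20, 20])

```text
t: 3.98
tcp_pos: [527.0, 131.2, 218.5]
orientation: [0.134, 0.676, 0.717, 0.105]
wrist_force: [0.2, 0.3, 0.1]
width: 0.334
finger_force: 24.7
```

Request:
jog_arm(translation=[[0.537, -0.025, 0.167], [0.537, -0.025, 0.167], [0.537, -0.025, 0.167], [0.537, -0.025, 0.167], [0.537, -0.025, 0.167]], delta_rot=[[0.0111, 0.0049, -0.0183], [0.0111, 0.0049, -0.0183], [0.0111, 0.0049, -0.0183], [0.0111, 0.0049, -0.0183], [0.0111, 0.0049, -0.0183]], jaw=[20, 20, 20, 20, 20])

```text
t: 4.4
tcp_pos: [513.2, 235.5, 179.0]
orientation: [0.06, 0.571, 0.817, 0.047]
wrist_force: [-0.5, -0.2, -0.7]
width: 0.337
finger_force: 24.7
```

Request:
jog_arm(translation=[[0.537, -0.025, 0.167], [0.537, -0.025, 0.167], [0.537, -0.025, 0.167], [0.537, -0.025, 0.167], [0, 0, 0]], delta_rot=[[0.0111, 0.0049, -0.0183], [0.0111, 0.0049, -0.0183], [0.0111, 0.0049, -0.0183], [0.0111, 0.0049, -0.0183], [0, 0, 0]], jaw=[20, 20, 20, 20, 20])

```text
t: 4.82
tcp_pos: [474.8, 313.2, 148.2]
orientation: [-0.001, 0.474, 0.88, 0.0]
wrist_force: [1.2, -0.6, -0.3]
width: 0.333
finger_force: 24.8
```

```bash
python3 - <<'E'
from h import *
st()
im=manip.grab_frame("scene")[130:230,330:440]; im2=manip.grab_frame("top")[180:300,150:290]
f=lambda m,h:cv2.resize(m,(int(m.shape[1]*h/m.shape[0]),h),interpolation=cv2.INTER_CUBIC)
cv2.imwrite("pics/a2.png",np.hstack([f(im,350),f(im2,350)])[:,:,::-1])
E
```

```text
t 4.82 p [474.8 313.2 148.2] q [ 0.46  0.4   1.74  0.    1.   -0.12] Ftool [-1.2  0.7  0.3] Mtool [-0.04  0.01 -0.01] w 28.4 ff 24.8
```

View pics/a2.png

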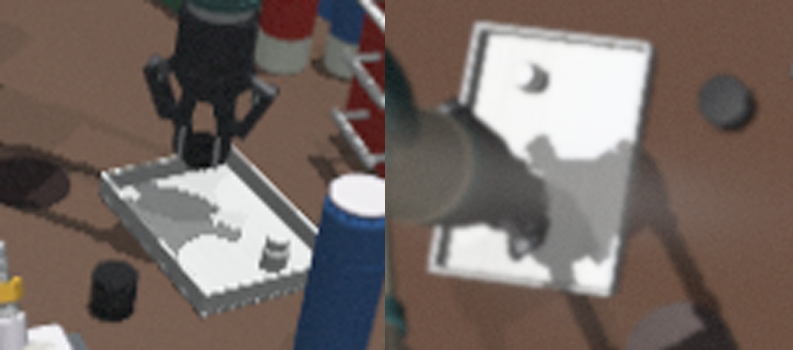

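The left half shows the cap between the fingers at (205,150), over the tray. The socket stands clear at (275,250). I'll lower it.

Request:
jog_arm(translation=[[0, 0, 0.35], [0, 0, 0.35], [0, 0, 0.35], [0, 0, 0.35], [0, 0, 0.05]], delta_rot=[[0, 0, 0], [0, 0, 0], [0, 0, 0], [0, 0, 0], [0, 0, 0]], jaw=[20, 20, 20, 20, 20])

```text
t: 5.33
tcp_pos: [475.9, 309.1, 90.1]
orientation: [0.0, 0.477, 0.879, -0.0]
wrist_force: [-0.3, -0.4, -0.6]
width: 0.332
finger_force: 24.8
```

Request:
jog_arm(translation=[[0, 0, 0.04], [0, 0, 0.03], [0, 0, 0]], delta_rot=[[0, 0, 0], [0, 0, 0], [0, 0, 0]], jaw=[20, 20, 20])

```text
t: 5.58
tcp_pos: [477.3, 310.5, 89.5]
orientation: [0.002, 0.476, 0.879, 0.002]
wrist_force: [-0.4, -0.4, -0.3]
width: 0.333
finger_force: 24.8
```

Request:
jog_arm(translation=[[0, 0, 0.05], [0, 0, 0.03], [0, 0, 0]], delta_rot=[[0, 0, 0], [0, 0, 0], [0, 0, 0]], jaw=[20, 20, 20])

```text
t: 5.83
tcp_pos: [476.8, 310.6, 85.7]
orientation: [0.001, 0.476, 0.879, 0.001]
wrist_force: [-0.3, -0.3, -0.6]
width: 0.336
finger_force: 24.8
```

Request:
jog_arm(translation=[[0, 0, 0.03], [0, 0, 0.03], [0, 0, 0]], delta_rot=[[0, 0, 0], [0, 0, 0], [0, 0, 0]], jaw=[20, 20, 20])

```text
t: 6.08
tcp_pos: [476.6, 310.6, 82.9]
orientation: [0.001, 0.476, 0.879, 0.001]
wrist_force: [0.9, -0.3, -0.8]
width: 0.331
finger_force: 24.8
```

Request:
jog_arm(translation=[[0, 0, 0.03], [0, 0, 0.03], [0, 0, 0]], delta_rot=[[0, 0, 0], [0, 0, 0], [0, 0, 0]], jaw=[20, 20, 20])

```text
t: 6.33
tcp_pos: [476.6, 310.5, 80.4]
orientation: [0.001, 0.476, 0.879, 0.001]
wrist_force: [-0.3, -0.3, -0.4]
width: 0.332
finger_force: 24.8
```

Request:
jog_arm(translation=[[0, 0, 0.02], [0, 0, 0]], delta_rot=[[0, 0, 0], [0, 0, 0]], jaw=[20, 20])

```text
t: 6.5
tcp_pos: [476.7, 310.6, 80.0]
orientation: [0.001, 0.476, 0.879, 0.001]
wrist_force: [-0.1, -0.4, 1.0]
width: 0.333
finger_force: 24.9
```

Request:
jog_arm(translation=[[0, 0, 0], [0, 0, 0], [0, 0, 0], [0, 0, 0], [0, 0, 0]], delta_rot=[[0, 0, 0], [0, 0, 0], [0, 0, 0], [0, 0, 0], [0, 0, 0]], jaw=[32, 38, 50, 65, 70])

```text
t: 6.92
tcp_pos: [476.7, 310.6, 79.8]
orientation: [0.001, 0.476, 0.879, 0.001]
wrist_force: [0.5, 0.4, -0.5]
width: 0.816
finger_force: 0.0
```

Request:
jog_arm(translation=[[0, 0, -0.2], [0, 0, -0.5], [0, 0, -0.7], [0, 0, -0.7], [0, 0, -0.7]], delta_rot=[[0, 0, 0], [0, 0, 0], [0, 0, 0], [0, 0, 0], [0, 0, 0]], jaw=[70, 70, 70, 75, 75])

```text
t: 7.33
tcp_pos: [476.2, 310.4, 193.5]
orientation: [0.001, 0.476, 0.879, 0.001]
wrist_force: [0.8, 0.2, 0.9]
width: 0.876
finger_force: 0.0
```

Request:
jog_arm(translation=[[0, 0, -0.7], [0, 0, -0.7], [0, 0, 0]], delta_rot=[[0, 0, 0], [0, 0, 0], [0, 0, 0]], jaw=[75, 75, 75])

```text
t: 7.58
tcp_pos: [478.7, 311.7, 254.7]
orientation: [0.005, 0.476, 0.879, 0.006]
wrist_force: [1.1, 1.0, 0.3]
width: 0.882
finger_force: 0.0
```

```bash
python3 - <<'E'
from h import *
st()
im=manip.grab_frame("scene"); im2=manip.grab_frame("top")
cv2.imwrite("pics/s3.png",im[:,:,::-1]);cv2.imwrite("pics/t3.png",im2[:,:,::-1])
f=lambda m:cv2.resize(m,(400,400),interpolation=cv2.INTER_CUBIC)
cv2.imwrite("pics/a3.png",np.vstack([np.hstack([f(im[205:245,310:350]),f(im2[165:205,305:345])]),cv2.resize(im[160:220,340:440],(800,480))[:200]])[:,:,::-1])
E
```

```text
t 7.58 p [478.7 311.7 254.7] q [ 0.46  0.3   1.6  -0.    1.23 -0.12] Ftool [ 0.3  1.5 -0.2] Mtool [-0.08  0.03 -0.03] w 75.3 ff 0.0
```

View pics/a3.png

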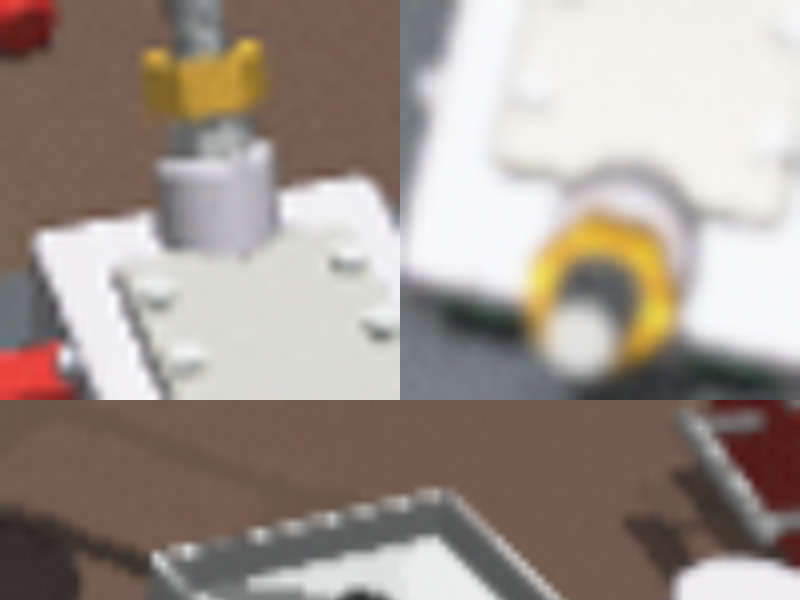

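The cap is in the tray (crop bottom, about (360,595)). The lock nut shows three faces in the scene, with edges at crop u = 145, 178, 240 and 265, so one flat nearly faces the scene camera. I'll compute its orientation and the stud and nut position.

```bash
python3 - <<'E'
from h import *
s=cv2.imread("pics/s3.png")[:,:,::-1].astype(int);t=cv2.imread("pics/t3.png")[:,:,::-1].astype(int)
def yel(im,x0,x1,y0,y1):
    m=(im[...,0]-im[...,2]>70)&(im[...,1]-im[...,2]>35);v,u=np.nonzero(m[y0:y1,x0:x1]);return u+x0,v+y0
for n,im,b in(("scene",s,(318,345,200,222)),("top",t,(310,345,180,206))):
    u,v=yel(im,*b);print(n,len(u),u.min(),u.max(),v.min(),v.max(),((u.min()+u.max())/2,(v.min()+v.max())/2),(u.mean(),v.mean()))
for d in (-46,-43,-40,-38):print(d,proj("scene",TIP+d*AX),proj("top",TIP+d*AX))
print("tip",proj("scene",TIP),proj("top",TIP))
W=np.array(C["scene"]["world_to_cam"]);Xn=TIP-41*AX
cd=-W[:3,:3].T@W[:3,3]-Xn;pd=cd-AX*(cd@AX);pd/=np.linalg.norm(pd);right=W[0,:3]-0;right=right-AX*(right@AX);right-=pd*(pd@right);right/=np.linalg.norm(right)
n=pd*np.cos(np.radians(4))+right*np.sin(np.radians(4));print("flat normal",n)
ylean=Z@np.array([.866,0,.5])
for k in range(6):
    m=R.from_rotvec(-AX*k*np.pi/3).apply(n)
    ang=np.arctan2(np.cross(ylean,m)@-AX,ylean@m);print(k,"turn from lean-plane y about tool z: %.3f"%ang,"q6~ %.2f"%(ang+.44))
im=np.hstack([cv2.resize(x.astype(np.uint8),(400,400),interpolation=cv2.INTER_CUBIC) for x in (s[190:230,310:350],s[170:210,365:405])])
cv2.imwrite("pics/a4.png",im[:,:,::-1])
E
```

```text
scene 69 324 336 209 216 (np.float64(330.0), np.float64(212.5)) (np.float64(329.95652173913044), np.float64(212.69565217391303))
top 95 318 332 186 200 (np.float64(325.0), np.float64(193.0)) (np.float64(325.5473684210526), np.float64(192.22105263157894))
-46 [[330.60835316 214.74593776]] [[325.37466607 193.1902538 ]]
-43 [[330.4871122  213.77174399]] [[325.21820663 193.56995128]]
-40 [[330.36577131 212.79681011]] [[325.06072578 193.95212712]]
-38 [[330.28482193 212.14644358]] [[324.95516618 194.20829982]]
tip [[328.73840545 199.72753815]] [[322.85830299 199.29694401]]
flat normal [ 0.77755611 -0.39353251  0.49044741]
0 turn from lean-plane y about tool z: 0.196 q6~ 0.64
1 turn from lean-plane y about tool z: 1.243 q6~ 1.68
2 turn from lean-plane y about tool z: 2.290 q6~ 2.73
3 turn from lean-plane y about tool z: -2.946 q6~ -2.51
4 turn from lean-plane y about tool z: -1.899 q6~ -1.46
5 turn from lean-plane y about tool z: -0.851 q6~ -0.41
```

View pics/a4.png

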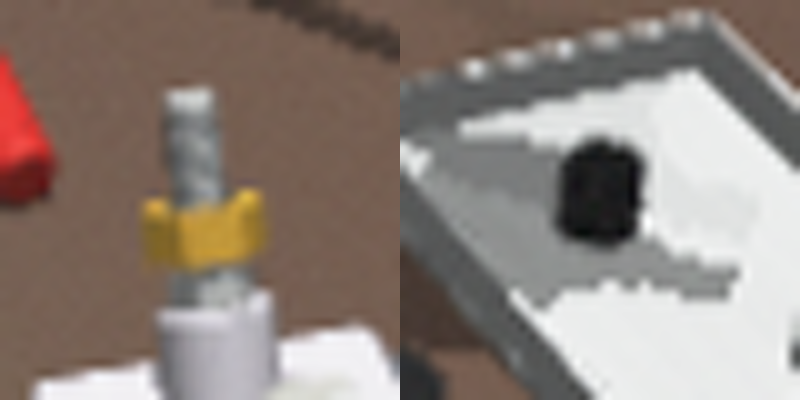

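The stud tip is at scene (328.9,199.5), which matches my model to under 1 mm. The cap stands in the tray at about (385,189). I'll plan the approach to the nut.

```bash
cat >> h.py <<'E'
YL=Z@np.array([.866,0,.5])
def Rn(a):return frame(-AX,R.from_rotvec(-AX*a).apply(YL))
E
python3 - <<'E'
from h import *
a=plan(TIP+120*AX,Rn(-1.899),16); plan(TIP+18*AX,Rn(-1.899),5,*a)
E
```

```text
16 rows t [-0.257, -0.385, 0.09] r [-0.0022, -0.0106, -0.021]
 via [453. 221. 234.] [456. 146. 229.] [480.  75. 233.] end [508.1  26.8 241.5]
5 rows t [-0.0, 0.0, 0.51] r [0.0, 0.0, 0.0]
 via [528.  22. 206.] [538.  19. 189.] [548.  17. 171.] end [557.6  14.5 153.2]
```

Request:
jog_arm(translation=[[-0.257, -0.385, 0.09], [-0.257, -0.385, 0.09], [-0.257, -0.385, 0.09], [-0.257, -0.385, 0.09], [-0.257, -0.385, 0.09]], delta_rot=[[-0.0022, -0.0106, -0.021], [-0.0022, -0.0106, -0.021], [-0.0022, -0.0106, -0.021], [-0.0022, -0.0106, -0.021], [-0.0022, -0.0106, -0.021]], jaw=[75, 75, 75, 75, 75])

```text
t: 8.1
tcp_pos: [450.8, 219.8, 230.8]
orientation: [0.081, 0.322, 0.943, -0.025]
wrist_force: [-0.4, -0.4, -0.4]
width: 0.873
finger_force: 0.0
```

Request:
jog_arm(translation=[[-0.257, -0.385, 0.09], [-0.257, -0.385, 0.09], [-0.257, -0.385, 0.09], [-0.257, -0.385, 0.09], [-0.257, -0.385, 0.09]], delta_rot=[[-0.0022, -0.0106, -0.021], [-0.0022, -0.0106, -0.021], [-0.0022, -0.0106, -0.021], [-0.0022, -0.0106, -0.021], [-0.0022, -0.0106, -0.021]], jaw=[75, 75, 75, 75, 75])

```text
t: 8.52
tcp_pos: [458.6, 126.5, 226.0]
orientation: [0.159, 0.158, 0.973, -0.048]
wrist_force: [-0.1, 0.8, 0.9]
width: 0.882
finger_force: 0.0
```

Request:
jog_arm(translation=[[-0.257, -0.385, 0.09], [-0.257, -0.385, 0.09], [-0.257, -0.385, 0.09], [-0.257, -0.385, 0.09], [-0.257, -0.385, 0.09]], delta_rot=[[-0.0022, -0.0106, -0.021], [-0.0022, -0.0106, -0.021], [-0.0022, -0.0106, -0.021], [-0.0022, -0.0106, -0.021], [-0.0022, -0.0106, -0.021]], jaw=[75, 75, 75, 75, 75])

```text
t: 8.93
tcp_pos: [496.2, 41.2, 234.8]
orientation: [0.232, -0.01, 0.97, -0.07]
wrist_force: [0.6, 0.6, -0.8]
width: 0.877
finger_force: 0.0
```

Request:
jog_arm(translation=[[-0.257, -0.385, 0.09], [0, 0, 0], [0, 0, 0]], delta_rot=[[-0.0022, -0.0106, -0.021], [0, 0, 0], [0, 0, 0]], jaw=[75, 75, 75])

```text
t: 9.18
tcp_pos: [507.0, 26.0, 238.7]
orientation: [0.245, -0.041, 0.966, -0.073]
wrist_force: [-0.6, -0.0, -0.7]
width: 0.881
finger_force: 0.0
```

```bash
python3 - <<'E'
from h import *
st();plan(TIP+18*AX,Rn(-1.899),6)
E
```

```text
t 9.18 p [507.   26.  238.7] q [-0.02  0.06  2.06 -0.23  0.52 -1.51] Ftool [0.8 0.1 0.4] Mtool [-0.1   0.17 -0.  ] w 75.3 ff 0.0
6 rows t [-0.012, 0.001, 0.417] r [-0.0, -0.0003, -0.0]
 via [524.  22. 210.] [541.  18. 182.] [549.  16. 167.] end [557.6  14.5 153.2]
```

Request:
jog_arm(translation=[[-0.012, 0, 0.417], [-0.012, 0, 0.417], [-0.012, 0, 0.417], [-0.012, 0, 0.417], [-0.012, 0, 0.417]], delta_rot=[[0, -0.0003, 0], [0, -0.0003, 0], [0, -0.0003, 0], [0, -0.0003, 0], [0, -0.0003, 0]], jaw=[75, 75, 75, 75, 75])

```text
t: 9.6
tcp_pos: [549.9, 18.1, 167.4]
orientation: [0.248, -0.042, 0.965, -0.073]
wrist_force: [0.1, 1.0, 0.1]
width: 0.881
finger_force: 0.0
```

Request:
jog_arm(translation=[[-0.012, 0, 0.3], [0, 0, 0.1], [0, 0, 0], [0, 0, 0], [0, 0, 0]], delta_rot=[[0, 0, 0], [0, 0, 0], [0, 0, 0], [0, 0, 0], [0, 0, 0]], jaw=[75, 70, 60, 50, 45])

```text
t: 10.02
tcp_pos: [558.7, 15.4, 156.1]
orientation: [0.25, -0.043, 0.965, -0.073]
wrist_force: [-0.4, -0.7, 0.1]
width: 0.526
finger_force: 0.0
```

```bash
python3 - <<'E'
from h import *
st();plan(TIP+18*AX,Rn(-1.899),2)
crop("scene",295,160,80,70,8,"a5.png")
E
```

```text
t 10.02 p [558.7  15.4 156.1] q [-0.05  0.25  2.1  -0.35  0.29 -1.4 ] Ftool [ 0.4 -0.6 -0.2] Mtool [-0.05  0.23  0.05] w 44.9 ff 0.0
2 rows t [0.03, -0.005, 0.026] r [0.0, 0.0005, 0.0005]
 via [558.  15. 155.] [558.  14. 153.] [558.  14. 153.] end [557.6  14.5 153.2]
```

View pics/a5.png

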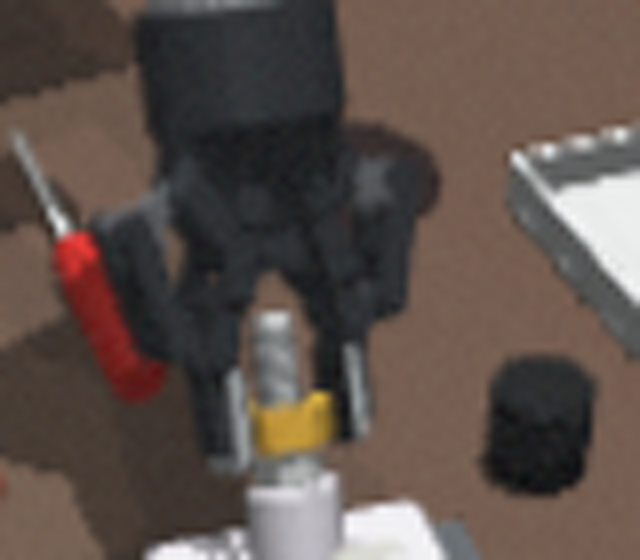

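The fingers straddle the yellow nut at crop (290,425), with the tips about level with its lower edge. I'll go 3 mm further and close.

Request:
jog_arm(translation=[[0.03, 0, 0.04], [0.03, 0, 0.035], [0, 0, 0], [0, 0, 0], [0, 0, 0]], delta_rot=[[0, 0, 0], [0, 0, 0], [0, 0, 0], [0, 0, 0], [0, 0, 0]], jaw=[42, 40, 35, 28, 26], squeeze=40)

```text
t: 10.48
tcp_pos: [557.7, 14.1, 151.9]
orientation: [0.249, -0.042, 0.965, -0.074]
wrist_force: [-3.3, -3.4, 4.3]
width: 0.368
finger_force: 40.0
```

Request:
jog_arm(translation=[[0, 0, 0], [0, 0, 0]], delta_rot=[[0, 0, 0], [0, 0, 0]], jaw=[24, 24])

```text
t: 10.65
tcp_pos: [557.7, 14.1, 151.9]
orientation: [0.249, -0.042, 0.965, -0.074]
wrist_force: [-5.2, -3.5, 5.3]
width: 0.371
finger_force: 40.1
```

```bash
python3 - <<'E'
from h import *
st();plan(TIP+15*AX,Rn(-1.899),2)
E
```

```text
t 10.65 p [557.7  14.1 151.9] q [-0.05  0.26  2.1  -0.36  0.28 -1.39] Ftool [ 2.4 -4.1 -6.7] Mtool [0.63 0.5  0.03] w 31.7 ff 40.1
2 rows t [-0.007, 0.002, 0.022] r [-0.0001, 0.0002, 0.0005]
 via [558.  14. 151.] [559.  14. 151.] [559.  14. 151.] end [559.1  14.1 150.6]
```

Width reads 31.7 mm, so the flats are gripped. Now I'll turn clockwise (+z), following the thread.

Request:
jog_arm(translation=[[0, 0, 0.007], [0, 0, 0.007], [0, 0, 0.007], [0, 0, 0.007], [0, 0, 0.007]], delta_rot=[[0, 0, 0.036], [0, 0, 0.036], [0, 0, 0.036], [0, 0, 0.036], [0, 0, 0.036]], jaw=[24, 24, 24, 24, 24])

```text
t: 11.07
tcp_pos: [558.6, 15.1, 150.6]
orientation: [0.26, 0.231, 0.938, 0.001]
wrist_force: [-4.1, 4.6, 3.2]
width: 0.372
finger_force: 40.2
```

```bash
python3 - <<'E'
from h import *
st()
E
```

```text
t 11.07 p [558.6  15.1 150.6] q [-0.05  0.26  2.11 -0.36  0.28 -0.81] Ftool [ 3.5  2.7 -5.3] Mtool [-0.36  0.65 -0.04] w 31.8 ff 40.2
```

Request:
jog_arm(translation=[[0, 0, 0.007], [0, 0, 0.007], [0, 0, 0.007], [0, 0, 0.007], [0, 0, 0.007]], delta_rot=[[0, 0, 0.036], [0, 0, 0.036], [0, 0, 0.036], [0, 0, 0.036], [0, 0, 0.036]], jaw=[24, 24, 24, 24, 24])

```text
t: 11.48
tcp_pos: [560.1, 15.8, 149.7]
orientation: [0.25, 0.483, 0.836, 0.074]
wrist_force: [-2.2, 9.1, 3.0]
width: 0.373
finger_force: 40.2
```

Request:
jog_arm(translation=[[0, 0, 0.007], [0, 0, 0.007], [0, 0, 0.007], [0, 0, 0.007], [0, 0, 0.007]], delta_rot=[[0, 0, 0.036], [0, 0, 0.036], [0, 0, 0.036], [0, 0, 0.036], [0, 0, 0.036]], jaw=[24, 24, 24, 24, 24])

```text
t: 11.9
tcp_pos: [561.9, 16.0, 149.1]
orientation: [0.22, 0.697, 0.668, 0.142]
wrist_force: [0.2, 8.9, 2.4]
width: 0.372
finger_force: 40.1
```

```bash
python3 - <<'E'
from h import *
st();p,_,_=now();d=p-TIP;print(d@AX,d-AX*(d@AX))
E
```

```text
t 11.90 p [561.9  16.  149.1] q [-0.05  0.26  2.1  -0.36  0.27  0.32] Ftool [ 8.7  1.3 -3. ] Mtool [ 0.06  1.35 -0.03] w 31.8 ff 40.1
12.560715341550221 [1.63141751 2.19054126 0.60933627]
```

Request:
jog_arm(translation=[[0, 0, 0.006], [0, 0, 0.006], [0, 0, 0.006], [0, 0, 0.006]], delta_rot=[[0, 0, 0.036], [0, 0, 0.036], [0, 0, 0.036], [0, 0, 0.036]], jaw=[24, 24, 24, 24], squeeze=60)

```text
t: 12.23
tcp_pos: [563.2, 15.7, 148.9]
orientation: [0.183, 0.828, 0.495, 0.189]
wrist_force: [-0.0, 7.2, 6.4]
width: 0.369
finger_force: 60.2
```

```bash
python3 -c "
from h import *
st()"
```

```text
t 12.23 p [563.2  15.7 148.9] q [-0.05  0.27  2.1  -0.37  0.26  0.78] Ftool [ 7.2 -0.  -6.4] Mtool [ 0.4   0.98 -0.09] w 31.5 ff 60.2
```

Request:
jog_arm(translation=[[0, 0, 0.006], [0, 0, 0.006]], delta_rot=[[0, 0, 0.036], [0, 0, 0.036]], jaw=[24, 24])

```text
t: 12.4
tcp_pos: [563.6, 15.5, 149.1]
orientation: [0.161, 0.879, 0.398, 0.208]
wrist_force: [-1.6, 6.3, 9.2]
width: 0.368
finger_force: 60.5
```

```bash
python3 -c "
from h import *
st()"
```

```text
t 12.40 p [563.6  15.5 149.1] q [-0.05  0.27  2.1  -0.37  0.26  1.  ] Ftool [ 6.  -0.9 -9.4] Mtool [ 0.36  0.59 -0.16] w 31.5 ff 60.5
```

Request:
jog_arm(translation=[[0, 0, 0.003], [0, 0, 0.003]], delta_rot=[[0, 0, 0.036], [0, 0, 0.036]], jaw=[24, 24])

```text
t: 12.57
tcp_pos: [564.0, 15.1, 149.3]
orientation: [0.138, 0.917, 0.299, 0.225]
wrist_force: [-2.3, 4.9, 10.3]
width: 0.369
finger_force: 73.1
```

```bash
python3 -c "
from h import *
st()"
```

```text
t 12.57 p [564.   15.1 149.3] q [-0.05  0.27  2.1  -0.37  0.26  1.23] Ftool [  4.7  -1.  -10.6] Mtool [ 0.4   0.52 -1.98] w 31.5 ff 73.1
```

Request:
jog_arm(translation=[[0, 0, 0], [0, 0, 0], [0, 0, 0]], delta_rot=[[0, 0, 0.006], [0, 0, 0], [0, 0, 0]], jaw=[24, 24, 24])

```text
t: 12.82
tcp_pos: [563.9, 15.1, 149.4]
orientation: [0.137, 0.918, 0.295, 0.226]
wrist_force: [-1.2, 4.5, 9.6]
width: 0.364
finger_force: 73.6
```

```bash
python3 -c "
from h import *
st()"
```

```text
t 12.82 p [563.9  15.1 149.4] q [-0.05  0.27  2.1  -0.38  0.26  1.24] Ftool [ 5.1 -0.4 -9.4] Mtool [ 0.38  0.52 -2.07] w 31.1 ff 73.6
```

Moment is 2 N m against the stop with no further turn, so the nut is hard home. I'll release, retreat along the stud and plan the lever.

Request:
jog_arm(translation=[[0, 0, 0], [0, 0, 0], [0, 0, 0], [0, 0, 0], [0, 0, 0]], delta_rot=[[0, 0, 0], [0, 0, 0], [0, 0, 0], [0, 0, 0], [0, 0, 0]], jaw=[40, 60, 75, 75, 75])

```text
t: 13.23
tcp_pos: [560.8, 13.7, 146.2]
orientation: [0.135, 0.921, 0.29, 0.222]
wrist_force: [0.0, 0.1, 0.6]
width: 0.875
finger_force: 0.0
```

Request:
jog_arm(translation=[[0, 0, -0.3], [0, 0, -0.6], [0, 0, -0.7], [0, 0, -0.7], [0, 0, -0.7]], delta_rot=[[0, 0, 0], [0, 0, 0], [0, 0, 0], [0, 0, 0], [0, 0, 0]], jaw=[75, 75, 75, 75, 75])

```text
t: 13.65
tcp_pos: [501.6, 28.2, 250.8]
orientation: [0.135, 0.921, 0.29, 0.221]
wrist_force: [0.0, 0.3, 0.2]
width: 0.876
finger_force: 0.0
```

Request:
jog_arm(translation=[[0, 0, 0], [0, 0, 0], [0, 0, 0], [0, 0, 0]], delta_rot=[[0, 0, 0], [0, 0, 0], [0, 0, 0], [0, 0, 0]], jaw=[40, 0, 0, 0])

```text
t: 13.98
tcp_pos: [502.3, 28.0, 248.9]
orientation: [0.135, 0.922, 0.29, 0.221]
wrist_force: [-0.5, -0.2, 0.0]
width: 0.318
finger_force: 0.0
```

```bash
python3 - <<'E'
from h import *
st()
im=manip.grab_frame("scene"); im2=manip.grab_frame("top")
f=lambda m:cv2.resize(m,(400,400),interpolation=cv2.INTER_CUBIC)
cv2.imwrite("pics/a6.png",np.hstack([f(im[195:255,285:345]),f(im2[160:220,320:380])])[:,:,::-1])
Rl=frame(np.array([0,0,-1.]),Z@np.array([1.,0,0]))
a=plan(L(-90,-120,205),Rl,12);a=plan(L(-90,-120,155),Rl,2,*a);plan(L(-70,-120,155),Rl,2,*a)
print("ball",proj("scene",L(-33.6,-120,95.4)),proj("top",L(-33.6,-120,95.4)))
E
```

```text
t 13.98 p [502.3  28.  248.9] q [-0.02  0.04  2.06 -0.22  0.54  1.1 ] Ftool [-0.5 -0.1 -0.3] Mtool [ 0.18 -0.13 -0.01] w 27.1 ff 0.0
12 rows t [-0.233, 0.119, 0.086] r [0.0133, -0.005, -0.0186]
 via [493. -12. 233.] [491. -43. 222.] [493. -74. 212.] end [495.9 -95.  205. ]
2 rows t [0.0, 0.0, 0.625] r [0.0, 0.0, 0.0]
 via [496. -95. 180.] [496. -95. 155.] [496. -95. 155.] end [495.9 -95.  155. ]
2 rows t [0.0, 0.25, 0.0] r [0.0, 0.0, 0.0]
 via [506. -97. 155.] [ 515. -100.  155.] [ 515. -100.  155.] end [515.3 -99.8 155. ]
ball [[290.68405209 220.25735566]] [[374.8692918  208.17086584]]
```

View pics/a6.png

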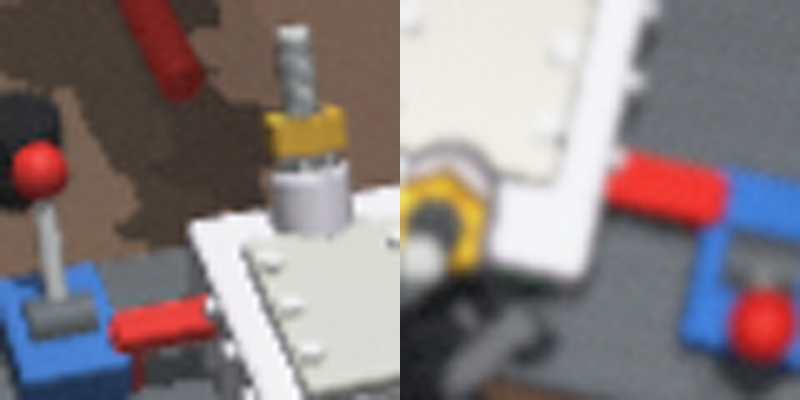

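The yellow nut now sits down on the first nut at left crop (305,130), and the red ball is at (40,170). I'll move to the lever, robot side of the ball.

Request:
jog_arm(translation=[[-0.233, 0.119, 0.086], [-0.233, 0.119, 0.086], [-0.233, 0.119, 0.086], [-0.233, 0.119, 0.086], [-0.233, 0.119, 0.086]], delta_rot=[[0.0133, -0.005, -0.0186], [0.0133, -0.005, -0.0186], [0.0133, -0.005, -0.0186], [0.0133, -0.005, -0.0186], [0.0133, -0.005, -0.0186]], jaw=[0, 0, 0, 0, 0])

```text
t: 14.5
tcp_pos: [491.9, -22.7, 229.4]
orientation: [0.079, 0.886, 0.438, 0.131]
wrist_force: [0.2, 0.2, -0.2]
width: -0.002
finger_force: 0.0
```

Request:
jog_arm(translation=[[-0.233, 0.119, 0.086], [-0.233, 0.119, 0.086], [-0.233, 0.119, 0.086], [-0.233, 0.119, 0.086], [-0.233, 0.119, 0.086]], delta_rot=[[0.0133, -0.005, -0.0186], [0.0133, -0.005, -0.0186], [0.0133, -0.005, -0.0186], [0.0133, -0.005, -0.0186], [0.0133, -0.005, -0.0186]], jaw=[0, 0, 0, 0, 0])

```text
t: 14.92
tcp_pos: [492.6, -75.2, 212.1]
orientation: [0.022, 0.821, 0.569, 0.037]
wrist_force: [0.7, 0.5, 0.5]
width: 0.002
finger_force: 0.0
```

Request:
jog_arm(translation=[[-0.233, 0.119, 0.086], [-0.233, 0.119, 0.086], [0, 0, 0], [0, 0, 0]], delta_rot=[[0.0133, -0.005, -0.0186], [0.0133, -0.005, -0.0186], [0, 0, 0], [0, 0, 0]], jaw=[0, 0, 0, 0])

```text
t: 15.25
tcp_pos: [496.4, -95.1, 205.3]
orientation: [-0.001, 0.788, 0.615, 0.0]
wrist_force: [-0.3, 0.7, 0.2]
width: -0.002
finger_force: 0.0
```

```bash
python3 - <<'E'
from h import *
st()
Rl=frame(np.array([0,0,-1.]),Z@np.array([1.,0,0]))
a=plan(L(-90,-120,155),Rl,3);a=plan(L(8,-120,155),Rl,10,*a)
E
```

```text
t 15.25 p [496.4 -95.1 205.3] q [-0.33  0.25  1.8   0.    1.09 -0.08] Ftool [ 0.6 -0.4 -0.2] Mtool [ 0.04 -0.06 -0.  ] w -0.2 ff 0.0
3 rows t [0.0, -0.004, 0.419] r [-0.0001, -0.0001, -0.0002]
 via [496. -95. 189.] [496. -95. 172.] [496. -95. 155.] end [495.9 -95.  155. ]
10 rows t [0.0, 0.245, 0.0] r [0.0, 0.0, 0.0]
 via [ 524. -102.  155.] [ 553. -109.  155.] [ 572. -114.  155.] end [ 591.  -118.6  155. ]
```

Request:
jog_arm(translation=[[0, 0, 0.419], [0, 0, 0.419], [0, 0, 0.419], [0, 0.2, 0], [0, 0.2, 0]], delta_rot=[[0, 0, 0], [0, 0, 0], [0, 0, 0], [0, 0, 0], [0, 0, 0]], jaw=[0, 0, 0, 0, 0])

```text
t: 15.67
tcp_pos: [511.1, -98.1, 155.9]
orientation: [-0.001, 0.788, 0.616, 0.0]
wrist_force: [0.4, -0.1, 0.2]
width: -0.003
finger_force: 0.0
```

Request:
jog_arm(translation=[[0, 0.2, 0], [0, 0.2, 0], [0, 0.2, 0], [0, 0.2, 0], [0, 0.2, 0]], delta_rot=[[0, 0, 0], [0, 0, 0], [0, 0, 0], [0, 0, 0], [0, 0, 0]], jaw=[0, 0, 0, 0, 0])

```text
t: 16.08
tcp_pos: [551.6, -108.6, 156.9]
orientation: [0.001, 0.788, 0.616, 0.001]
wrist_force: [-1.2, 0.7, 1.4]
width: -0.0
finger_force: 0.7
```

Request:
jog_arm(translation=[[0, 0.2, 0], [0, 0.2, 0], [0, 0.2, 0], [0, 0, 0]], delta_rot=[[0, 0, 0], [0, 0, 0], [0, 0, 0], [0, 0, 0]], jaw=[0, 0, 0, 0])

```text
t: 16.42
tcp_pos: [576.0, -114.9, 156.4]
orientation: [0.001, 0.788, 0.616, 0.001]
wrist_force: [0.4, -0.4, -0.2]
width: 0.001
finger_force: 0.0
```

```bash
python3 - <<'E'
from h import *
st();p,_,_=now();print(Z.T@(p-FIX))
E
```

```text
t 16.42 p [ 576.  -114.9  156.4] q [-0.32  0.41  1.7   0.    1.03 -0.07] Ftool [-0.3  0.5  0.2] Mtool [ 0.04 -0.   -0.04] w 0.1 ff 0.0
[  -7.53665567 -120.00372671  156.38481226]
```

Small contact force was seen on the way. I'll push slowly to the stop.

Request:
jog_arm(translation=[[0, 0.1, 0], [0, 0.1, 0], [0, 0.1, 0], [0, 0, 0]], delta_rot=[[0, 0, 0], [0, 0, 0], [0, 0, 0], [0, 0, 0]], jaw=[0, 0, 0, 0])

```text
t: 16.75
tcp_pos: [586.1, -117.2, 156.3]
orientation: [0.001, 0.788, 0.616, 0.001]
wrist_force: [-0.3, 0.1, 0.8]
width: -0.0
finger_force: 0.0
```

Request:
jog_arm(translation=[[0, 0.06, 0], [0, 0.05, 0], [0, 0, 0]], delta_rot=[[0, 0, 0], [0, 0, 0], [0, 0, 0]], jaw=[0, 0, 0])

```text
t: 17.0
tcp_pos: [589.4, -118.0, 156.3]
orientation: [-0.0, 0.788, 0.616, 0.0]
wrist_force: [-2.0, 0.3, 0.1]
width: -0.0
finger_force: 0.7
```

```bash
python3 - <<'E'
from h import *
st();p,_,_=now();print(Z.T@(p-FIX))
im=manip.grab_frame("scene")
m=(im[...,0].astype(int)-im[...,1]>120);print([ (u.mean(),v.mean(),len(u)) for v,u in [np.nonzero(m[190:235,270:306])]], "ball start px",proj("scene",L(-33.6,-120,95.4)),"expect end",proj("scene",L(33.6,-120,95.4))-[270,190])
cv2.imwrite("pics/a7.png",cv2.resize(im[180:240,270:350],None,fx=8,fy=8,interpolation=cv2.INTER_CUBIC)[:,:,::-1])
E
```

```text
t 17.00 p [ 589.4 -118.   156.3] q [-0.31  0.43  1.66  0.    1.05 -0.07] Ftool [-0.2 -2.  -0.1] Mtool [0.21 0.01 0.04] w -0.0 ff 0.7
[   6.2937094  -119.82096919  156.31072304]
[(np.float64(nan), np.float64(nan), 0)] ball start px [[290.68405209 220.25735566]] expect end [[26.14269113 44.94521832]]<stdin>:4: RuntimeWarning: Mean of empty slice.
  ret = ret.dtype.type(ret / rcount)
```

Request:
jog_arm(translation=[[0, 0.05, 0], [0, 0.05, 0], [0, 0, 0]], delta_rot=[[0, 0, 0], [0, 0, 0], [0, 0, 0]], jaw=[0, 0, 0])

```text
t: 17.3
tcp_pos: [590.4, -118.2, 156.2]
orientation: [-0.003, 0.787, 0.616, -0.002]
wrist_force: [-8.4, 1.6, 5.2]
width: -0.003
finger_force: 4.4
```

```bash
cat >> h.py <<'E'
def ball():
    for n,g in(("scene",(278,308,205,250)),("top",(360,390,180,222))):
        im=manip.grab_frame(n).astype(int);m=(im[...,0]>120)&(im[...,0]-im[...,1]>80)&(im[...,0]-im[...,2]>80)
        k,lab,s,c=cv2.connectedComponentsWithStats(m[g[2]:g[3],g[0]:g[1]].astype(np.uint8))
        print(n,[(s[i,4],(c[i]+[g[0],g[2]]).round(1).tolist()) for i in range(1,k) if s[i,4]>4])
        for a in(-.5,.3,.4,.5):print("   a",a,proj(n,L(70*np.sin(a),-120,34+70*np.cos(a))).round(1))
E
python3 - <<'E'
from h import *
st();p,_,_=now();print(Z.T@(p-FIX));ball()
E
```

```text
t 17.30 p [ 590.4 -118.2  156.2] q [-0.31  0.43  1.65 -0.    1.06 -0.07] Ftool [-0.5 -8.6 -5.1] Mtool [ 1.34 -0.07 -0.02] w -0.2 ff 4.4
[   7.28453144 -119.77642553  156.19241183]
scene [(np.int32(8), [295.5, 232.9]), (np.int32(22), [304.9, 243.5])]
   a -0.5 [[290.7 220.3]]
   a 0.3 [[295.  230.6]]
   a 0.4 [[295.6 232.7]]
   a 0.5 [[296.1 234.9]]
top []
   a -0.5 [[374.9 208.2]]
   a 0.3 [[379.7 185.6]]
   a 0.4 [[380.1 183.2]]
   a 0.5 [[380.5 181. ]]
```

The force jumped to 9 N at the predicted position, so that is the stop. I'll back off, rise clear and check the ball.

Request:
jog_arm(translation=[[0, -0.3, 0], [0, -0.5, 0], [0, -0.5, -0.4], [0, -0.5, -0.7], [0, -0.7, -0.9]], delta_rot=[[0, 0, 0], [0, 0, 0], [0, 0, 0], [0, 0, 0], [0, 0, 0]], jaw=[0, 0, 0, 0, 0])

```text
t: 17.82
tcp_pos: [498.6, -95.6, 232.9]
orientation: [-0.0, 0.788, 0.616, 0.0]
wrist_force: [0.6, -0.1, -0.4]
width: -0.001
finger_force: 0.0
```

Request:
jog_arm(translation=[[0, -0.7, -0.7], [0, -0.7, -0.7], [0, -0.6, -0.6], [0, 0, 0], [0, 0, 0]], delta_rot=[[0, 0, 0], [0, 0, 0], [0, 0, 0], [0, 0, 0], [0, 0, 0]], jaw=[0, 0, 0, 0, 0])

```text
t: 18.23
tcp_pos: [421.5, -76.5, 315.3]
orientation: [0.003, 0.788, 0.616, 0.002]
wrist_force: [0.3, 0.7, -1.0]
width: -0.003
finger_force: 0.0
```

```bash
python3 - <<'E'
from h import *
st();ball()
im=manip.grab_frame("scene").astype(int)
old=cv2.imread("pics/scene0.png")[:,:,::-1].astype(int)
# change map vs. start for the bystanders (mean abs diff in small boxes)
for n,b in dict(sol=(185,255,220,285),jar=(235,270,278,316),can=(410,445,180,245)).items():
    x0,x1,y0,y1=b;print(n,np.abs(im-old)[y0:y1,x0:x1].mean().round(1))
s=im[180:200,375:395].sum(2);v,u=np.nonzero(s<120);print("cap px",len(u),u.mean()+375,v.mean()+180)
E
```

```text
t 18.23 p [421.5 -76.5 315.3] q [-0.34  0.04  1.77  0.    1.32 -0.1 ] Ftool [0.8 0.1 1. ] Mtool [-0.04 -0.03 -0.03] w -0.3 ff 0.0
scene [(np.int32(48), [295.8, 234.0]), (np.int32(32), [304.6, 243.5])]
   a -0.5 [[290.7 220.3]]
   a 0.3 [[295.  230.6]]
   a 0.4 [[295.6 232.7]]
   a 0.5 [[296.1 234.9]]
top [(np.int32(53), [379.6, 182.2]), (np.int32(71), [363.5, 188.5])]
   a -0.5 [[374.9 208.2]]
   a 0.3 [[379.7 185.6]]
   a 0.4 [[380.1 183.2]]
   a 0.5 [[380.5 181. ]]
sol 1.2
jar 1.3
can 1.6
cap px 44 384.5681818181818 190.20454545454547
```

```bash
python3 - <<'E'
from h import *
class M:
    @staticmethod
    def grab_frame(n):return cv2.imread(f"pics/{n}0.png")[:,:,::-1]
import h;h.manip=M;h.ball()
E
```

```text
scene [(np.int32(45), [290.4, 219.4]), (np.int32(32), [304.6, 243.5])]
   a -0.5 [[290.7 220.3]]
   a 0.3 [[295.  230.6]]
   a 0.4 [[295.6 232.7]]
   a 0.5 [[296.1 234.9]]
top [(np.int32(69), [363.5, 188.3]), (np.int32(73), [374.1, 208.2])]
   a -0.5 [[374.9 208.2]]
   a 0.3 [[379.7 185.6]]
   a 0.4 [[380.1 183.2]]
   a 0.5 [[380.5 181. ]]
```

With the same bias correction, the scene gives lever angle 0.50, which is fully over. Everything else is unmoved, so I'm handing in.

```bash
python3 -c "
from plant import manip
print(manip.sign_off())"
```

```text
the job is handed in; nothing more can be done
None
```

The job is handed in at 18.2 s (limit 72 s), but sign-off returned no verdict: the cap stands in the tray, the lock nut was turned down to its stop (about 2 N m), and the lever was then thrown to its stop. The gripper is clear, and the bystanders look unmoved in the scene camera.

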